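# Lay out the profile offcuts by length

### The arm

A 6-joint arm with a two-finger parallel gripper is mounted at the origin on the work surface. World frame = base frame: x ahead of the robot, y to its left, z up, the work surface at z = 0. Lengths are in m, angles in degrees, forces in N, time in s.
With the tool pointing down it reaches from about 0.3 to 0.75 m from the base axis. Payload 8.5 kg.
Tool frame: the origin (TCP) lies at the very end of the fingers, on their centre line; the grasp point (between the pads) lies 19 mm behind it (env.hold_point_z is the distance from the TCP to the grasp point, in m); z points along the fingers, y is the line along which they close (so a half turn about z gives the same grasp; the last joint's range is limited). The gripper opens to 85 mm and grips with 20 to 120 N. Pads are 22 mm wide; open, the fingers measure 114 mm over their backs; the gripper's body (76 mm by 85 mm) begins 54 mm behind the grasp point. The pads swing forward as they close: fully open they stand 13 mm farther back than shut.
Start: joints at [59.8, 21.807, 74.336, -0, 83.858, -12.336], TCP at [0.169, 0.523, 0.231] pointing down, gripper open.
Joint ranges: [-178.18, 178.18], [-50.72, 133.34], [12.68, 142.11], [-81.47, 261.47], [9.98, 163.14], [-165.26, 165.26]. Speed limits (degrees/s): [136.94, 136.94, 180, 180, 180, 180].

### API

Orientations are given as a 3x3 rotation matrix whose columns are the frame's x, y, z axes.
In Python, from rig import env, optics gives the robot as it stands.
- The arm moves only by the shell command python3 -m jog 'ROWS' [OPENING] [FORCE]. ROWS is JSON, a list of rows, each an object with "linear": the shift along the tool's x, y, z in units of 40 mm (1.0 is 40 mm), a list of three; "roll": the turn about the tool's z in units of 5 degrees (1.0 is 5 degrees). A call has 1 to 12 rows; each row shifts and turns the commanded pose from where the row before left it, along the tool's axes as they then stand; what a row does not reach is not made up. A row lasts 1/12 s, in which the tool goes at most 41.7 mm and 7.16 degrees, less where a joint would pass 70% of its speed; a pose out of reach is approached as far as the arm can. A call is refused whole if a number of a shift passes 1 or a number of a turn 1, either way. A call with a gripper value outside its range is refused whole. OPENING is the opening, from -1 (shut) to 1 (fully open), set as the call begins (- or left out, the last holds). The fingers move at their own pace and stop on an object; FORCE is the grip in N (left out, the last holds). Time passes only in rows, so rows that do not move let the fingers close. It gives the time, the measured TCP pose, the force, the opening and the grip force at its end, in the units of the state.
- env.observe(): the state, without advancing time (a new reading comes with each control period).
- optics.get_image(name): name is "side" or "top"; returns the picture (384x512x3 uint8, red, green, blue); there is no depth.
- optics.calibration(name): a dict with "fov_y" (degrees; the focal length in pixels is half the picture's height over the tangent of half this angle, whatever the lens; pixels are square), "cx", "cy" (the principal point, pixels), "D" ([k1, k2, p1, p2, k3] as OpenCV has them; the pictures are not rectified), "T" (4x4, takes a point from camera to world coordinates). Camera axes: x right, y down, z forward; pixel columns grow to the right and rows downward; lengths in m; the calibration is good to about 2 mm. A picture is of the moment at which its call begins. calibration takes no time and is no camera call.
- env.close_job(): hands the job in; it is judged then, once.
The state is a dict: "time_s": time; "q": joint angles; "qvel": joint speeds; "joint_efforts": joint torques, N m; "position": TCP position; "tool_rot": TCP orientation; "ft_force": force on the tool from outside, world axes, zero at the start; "wrist_torque": the same for the moment, N m; "grip_width": finger opening in m; "gripper_force": force on a finger pad.
Only numpy, scipy, OpenCV 4.12 (cv2) and the standard library are available. Lean on these libraries where they do the work, as an engineer would, in place of code of your own. Each camera call takes 0.05 s, during which the arm holds its last target. There are 200 camera calls.

### The job

Lay the four aluminium profile offcuts on the row of rubber pads in order of length, one to a pad: the longest on the pad next to the upright steel stop, then ever shorter, the shortest farthest from the stop. Each must lie flat on its pad with its slot up, centred and straight along the pad's long direction, and be let go.

Things in the scene. Friction and masses are not known exactly. Their poses are not given: they have to be found in the camera images.
- piece_s: The longest loose offcut of bare aluminium profile: 110 mm long (its x axis), 26 mm wide (y), 22 mm high (z), about 65 g, with an 8 mm slot along the middle of its top; otherwise the four offcuts are alike. It lies on the table, slot up. Origin: centre of its underside, so its top is at z = +22 mm. Grip it across its 26 mm width.
- piece_r: The second longest loose offcut of bare aluminium profile: 90 mm long (its x axis), 26 mm wide (y), 22 mm high (z), about 55 g, with an 8 mm slot along the middle of its top; otherwise the four offcuts are alike. It lies on the table, slot up. Origin: centre of its underside, so its top is at z = +22 mm. Grip it across its 26 mm width.
- piece_q: The second shortest loose offcut of bare aluminium profile: 70 mm long (its x axis), 26 mm wide (y), 22 mm high (z), about 45 g, with an 8 mm slot along the middle of its top; otherwise the four offcuts are alike. It lies on the table, slot up. Origin: centre of its underside, so its top is at z = +22 mm. Grip it across its 26 mm width.
- piece_p: The shortest loose offcut of bare aluminium profile: 50 mm long (its x axis), 26 mm wide (y), 22 mm high (z), about 35 g, with an 8 mm slot along the middle of its top; otherwise the four offcuts are alike. It lies on the table, slot up. Origin: centre of its underside, so its top is at z = +22 mm. Grip it across its 26 mm width.
- pad_a: One of four alike black rubber pads in a row, 66 mm apart centre to centre; their order in the row varies. 90 mm long (x, across the row), 36 mm wide (y, along the row), 6 mm thick, fixed on a 12 mm plywood board (120 x 360 mm). Origin: centre of its underside; an offcut rests on its top at z = +6 mm, its length along the pad's x (either way round).
- pad_b: One of four alike black rubber pads in a row, 66 mm apart centre to centre; their order in the row varies. 90 mm long (x, across the row), 36 mm wide (y, along the row), 6 mm thick, fixed on a 12 mm plywood board (120 x 360 mm). Origin: centre of its underside; an offcut rests on its top at z = +6 mm, its length along the pad's x (either way round).
- pad_c: One of four alike black rubber pads in a row, 66 mm apart centre to centre; their order in the row varies. 90 mm long (x, across the row), 36 mm wide (y, along the row), 6 mm thick, fixed on a 12 mm plywood board (120 x 360 mm). Origin: centre of its underside; an offcut rests on its top at z = +6 mm, its length along the pad's x (either way round).
- pad_d: One of four alike black rubber pads in a row, 66 mm apart centre to centre; their order in the row varies. 90 mm long (x, across the row), 36 mm wide (y, along the row), 6 mm thick, fixed on a 12 mm plywood board (120 x 360 mm). Origin: centre of its underside; an offcut rests on its top at z = +6 mm, its length along the pad's x (either way round).
- stop: Bare steel plate standing upright across the row at one end of the board (either end): 90 mm long (x), 6 mm thick (y), 50 mm high, on a 20 mm wide foot; fixed. The nearest pad's centre is 56 mm from it. At the board's other end is only a low dark wooden batten, 10 mm high. Origin: centre of the underside of its foot, on the board.
There are look-alikes about, which are no part of the job. What is shaped like the piece_r but pink or purple is not meant.

How it is judged (in metres and radians):
At the end, for the whole second after the job is handed in: Counted from the stop the offcuts run longest to shortest, each still, slot up on its own pad: centre within 12 mm of the pad's centre, length within 0.2 rad of the pad's x axis, underside within 4 mm of the pad's top, tilt under 0.1 rad (((horizontal distance between piece_s and pad_a below 0.012 m and z of piece_s in the frame of pad_a between 0.002 and 0.01 m and angle between the x axis of piece_s and the x axis of pad_a, either way round below 0.2 rad) or (horizontal distance between piece_s and pad_b below 0.012 m and z of piece_s in the frame of pad_b between 0.002 and 0.01 m and angle between the x axis of piece_s and the x axis of pad_b, either way round below 0.2 rad) or (horizontal distance between piece_s and pad_c below 0.012 m and z of piece_s in the frame of pad_c between 0.002 and 0.01 m and angle between the x axis of piece_s and the x axis of pad_c, either way round below 0.2 rad) or (horizontal distance between piece_s and pad_d below 0.012 m and z of piece_s in the frame of pad_d between 0.002 and 0.01 m and angle between the x axis of piece_s and the x axis of pad_d, either way round below 0.2 rad)) and horizontal distance between piece_s and stop between 0.026 and 0.086 m and angle between each of piece_s, piece_r, piece_q, piece_p's own z axis and vertical below 0.1 rad and linear speed of each of piece_s, piece_r, piece_q, piece_p below 0.01 m/s and angular speed of each of piece_s, piece_r, piece_q, piece_p below 0.1 rad/s and ((horizontal distance between piece_r and pad_a below 0.012 m and z of piece_r in the frame of pad_a between 0.002 and 0.01 m and angle between the x axis of piece_r and the x axis of pad_a, either way round below 0.2 rad) or (horizontal distance between piece_r and pad_b below 0.012 m and z of piece_r in the frame of pad_b between 0.002 and 0.01 m and angle between the x axis of piece_r and the x axis of pad_b, either way round below 0.2 rad) or (horizontal distance between piece_r and pad_c below 0.012 m and z of piece_r in the frame of pad_c between 0.002 and 0.01 m and angle between the x axis of piece_r and the x axis of pad_c, either way round below 0.2 rad) or (horizontal distance between piece_r and pad_d below 0.012 m and z of piece_r in the frame of pad_d between 0.002 and 0.01 m and angle between the x axis of piece_r and the x axis of pad_d, either way round below 0.2 rad)) and horizontal distance between piece_r and stop between 0.092 and 0.152 m and ((horizontal distance between piece_q and pad_a below 0.012 m and z of piece_q in the frame of pad_a between 0.002 and 0.01 m and angle between the x axis of piece_q and the x axis of pad_a, either way round below 0.2 rad) or (horizontal distance between piece_q and pad_b below 0.012 m and z of piece_q in the frame of pad_b between 0.002 and 0.01 m and angle between the x axis of piece_q and the x axis of pad_b, either way round below 0.2 rad) or (horizontal distance between piece_q and pad_c below 0.012 m and z of piece_q in the frame of pad_c between 0.002 and 0.01 m and angle between the x axis of piece_q and the x axis of pad_c, either way round below 0.2 rad) or (horizontal distance between piece_q and pad_d below 0.012 m and z of piece_q in the frame of pad_d between 0.002 and 0.01 m and angle between the x axis of piece_q and the x axis of pad_d, either way round below 0.2 rad)) and horizontal distance between piece_q and stop between 0.158 and 0.218 m and ((horizontal distance between piece_p and pad_a below 0.012 m and z of piece_p in the frame of pad_a between 0.002 and 0.01 m and angle between the x axis of piece_p and the x axis of pad_a, either way round below 0.2 rad) or (horizontal distance between piece_p and pad_b below 0.012 m and z of piece_p in the frame of pad_b between 0.002 and 0.01 m and angle between the x axis of piece_p and the x axis of pad_b, either way round below 0.2 rad) or (horizontal distance between piece_p and pad_c below 0.012 m and z of piece_p in the frame of pad_c between 0.002 and 0.01 m and angle between the x axis of piece_p and the x axis of pad_c, either way round below 0.2 rad) or (horizontal distance between piece_p and pad_d below 0.012 m and z of piece_p in the frame of pad_d between 0.002 and 0.01 m and angle between the x axis of piece_p and the x axis of pad_d, either way round below 0.2 rad)) and horizontal distance between piece_p and stop between 0.224 and 0.284 m); the robot touches nothing.
It also fails if it takes over 123 s, if anything falls off the work surface, if the arm or the gripper's body presses on something with over 40 N, if the wrist force passes 120 N, or if a joint passes its speed limit or range.

## Working session

There is one attempt and no reset: what is moved stays moved. The work goes in short steps, Python scripts to look and compute and a shell command to move; the robot and the scene stay as the last step left them, time stands still between calls to the robot, and variables do not carry over. Pictures are saved under pics/ and viewed, at most 14 in all, crops included, and the job is handed in when it is done.

```bash
ls; mkdir -p pics; python3 - <<'E'
from rig import env, optics
import cv2
s=env.observe(); print(s['time_s'],s['position'],s['tool_rot'],s['grip_width'],env.hold_point_z)
for n in('top','side'):
    cv2.imwrite(f'pics/{n}0.png',optics.get_image(n)[:,:,::-1]); print(optics.calibration(n))
E
```

```text
pics
0.0 [0.16858129 0.52321864 0.23070708] [[-9.51772791e-01  3.06802833e-01 -7.59169223e-04]
 [ 3.06803582e-01  9.51772043e-01 -1.24128323e-03]
 [ 3.41726831e-04 -1.41433544e-03 -9.99998941e-01]] 0.08552495960184 0.0187
{'fov_y': 56.50810829951534, 'cx': 247.30789523250044, 'cy': 190.25507921446888, 'D': array([0.03184873, 0.        , 0.        , 0.        , 0.        ]), 'T': array([[-0.01587065, -0.99754501,  0.0682061 ,  0.43351655],
       [-0.99955583,  0.01410777, -0.02625081,  0.07006697],
       [ 0.02522413, -0.06859243, -0.99732584,  0.96672387],
       [ 0.        ,  0.        ,  0.        ,  1.        ]])}
{'fov_y': 56.114843174837354, 'cx': 255.52906515022482, 'cy': 187.07580377502336, 'D': array([-0.00992975,  0.        ,  0.        ,  0.        ,  0.        ]), 'T': array([[ 0.87492964, -0.36686864,  0.31607834,  0.23693388],
       [-0.48414731, -0.67615247,  0.55535504, -0.36739218],
       [ 0.0099748 , -0.63892507, -0.7692043 ,  0.63706497],
       [ 0.        ,  0.        ,  0.        ,  1.        ]])}
```

View pics/top0.png

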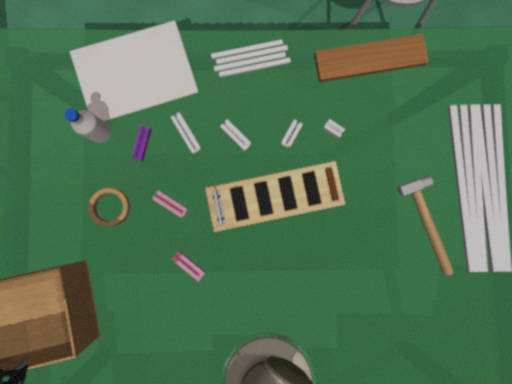

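View pics/side0.png

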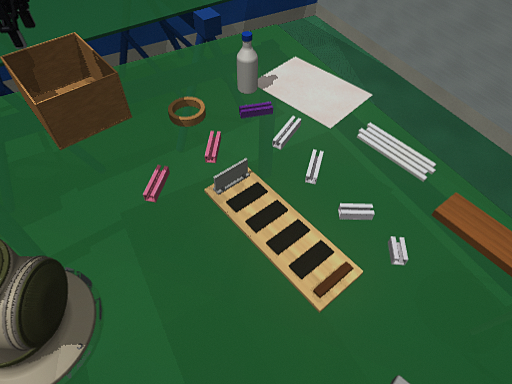

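Top view: the stop is the grey bar at (218,205), the batten at (332,184), and the pads at (239,203), (264,198), (288,193) and (312,188). Bare-metal candidates:
- (185,132): probably s
- (236,135): probably r
- (292,133): probably q
- (335,128): probably p

Look-alikes to avoid:
- pink at (170,204) and (188,266)
- purple at (142,143)
- long white strips at (250,58) and (480,187)

In the side view the pieces are at (287,131), (315,166), (356,212) and (399,250).

```bash
cat > h.py <<'E'
import numpy as np, cv2
from rig import env, optics
def cam(n):
    c=optics.calibration(n); f=192/np.tan(np.radians(c['fov_y']/2))
    return np.array([[f,0,c['cx']],[0,f,c['cy']],[0,0,1.]]),np.array(c['D']),c['T']
def ray(n,p):
    K,D,T=cam(n); u=cv2.undistortPoints(np.float64([[p]]),K,D)[0,0]
    d=T[:3,:3]@[u[0],u[1],1]; return T[:3,3],d/np.linalg.norm(d)
def on_z(n,p,z):
    o,d=ray(n,p); return o+d*(z-o[2])/d[2]
def tri(pt,ps):
    (o1,d1),(o2,d2)=ray('top',pt),ray('side',ps)
    t=np.linalg.lstsq(np.c_[d1,-d2],o2-o1,rcond=None)[0]
    a,b=o1+t[0]*d1,o2+t[1]*d2; return (a+b)/2,np.linalg.norm(a-b)
def blobs(img,kind):
    h=cv2.cvtColor(img,cv2.COLOR_RGB2HSV)
    m=((h[...,1]<60)&(h[...,2]>90)) if kind=='metal' else (h[...,2]<45)
    m=cv2.morphologyEx(m.astype(np.uint8),cv2.MORPH_CLOSE,np.ones((3,3)))
    n,l,st,c=cv2.connectedComponentsWithStats(m); out=[]
    for i in range(1,n):
        if 40<st[i,4]<1500:
            out.append((c[i],st[i,4],cv2.minAreaRect(np.argwhere(l==i)[:,::-1].astype(np.float32))))
    return out
def near(img,kind,p,r=14):
    b=[x for x in blobs(img,kind) if np.hypot(*(x[0]-p))<r]
    return min(b,key=lambda x:np.hypot(*(x[0]-p))) if b else None
def axis(n,rect,z):
    b=cv2.boxPoints(rect); e=[b[1]-b[0],b[2]-b[1]]; e=max(e,key=np.linalg.norm); c=np.array(rect[0])
    v=on_z(n,c+e/2,z)-on_z(n,c-e/2,z); return np.linalg.norm(v),np.degrees(np.arctan2(v[1],v[0]))%180
E
cat > m.py <<'E'
from h import *
t,s=optics.get_image('top'),optics.get_image('side')
for k,kind,a,b in [('s','metal',(185,132),(287,131)),('r','metal',(236,135),(315,166)),('q','metal',(292,133),(356,212)),('p','metal',(335,128),(399,250)),
 ('pad1','d',(239,203),(246,195)),('pad2','d',(264,198),(267,216)),('pad3','d',(288,193),(288,236)),('pad4','d',(312,188),(312,259)),('stop','metal',(218,205),(232,177))]:
    x,y=near(t,kind,a),near(s,kind,b)
    if not(x and y): print(k,bool(x),bool(y)); continue
    P,e=tri(x[0],y[0]); print(k,P.round(4),'gap',e.round(4),'area',x[1],y[1],'len,yaw',np.round(axis('top',x[2],.02),3), np.round(x[0],1))
crop=cv2.resize(t[90:250,120:360],None,fx=3.3,fy=3.3,interpolation=cv2.INTER_CUBIC)
cv2.imwrite('pics/crop1.png',crop[:,:,::-1])
E
python3 m.py
```

```text
s [0.6547 0.2105 0.0108] gap 0.0053 area 506 376 len,yaw [ 0.119 30.147] [185.4 132.6]
r [0.6501 0.0759 0.0063] gap 0.0037 area 429 372 len,yaw [ 0.095 43.971] [235.3 134.5]
q [ 0.6518 -0.0767  0.0104] gap 0.0015 area 320 572 len,yaw [8.00000e-02 1.50006e+02] [291.3 133.3]
p [ 0.6652 -0.193   0.0083] gap 0.0003 area 260 416 len,yaw [5.400e-02 5.503e+01] [333.4 128.3]
pad1 [0.4637 0.0685 0.0123] gap 0.0024 area 312 513 len,yaw [ 0.081 11.071] [238.9 203.1]
pad2 [0.4762 0.0037 0.0121] gap 0.0022 area 309 580 len,yaw [ 0.08  11.025] [263.  198.1]
pad3 [ 0.4891 -0.061   0.0114] gap 0.002 area 309 654 len,yaw [ 0.08  10.566] [287. 193.]
pad4 [ 0.5016 -0.1261  0.0109] gap 0.0021 area 308 747 len,yaw [ 0.08  11.233] [311. 188.]
stop [0.456  0.1225 0.0113] gap 0.0029 area 270 53 len,yaw [ 0.093 11.165] [218.3 207.2]
```

View pics/crop1.png

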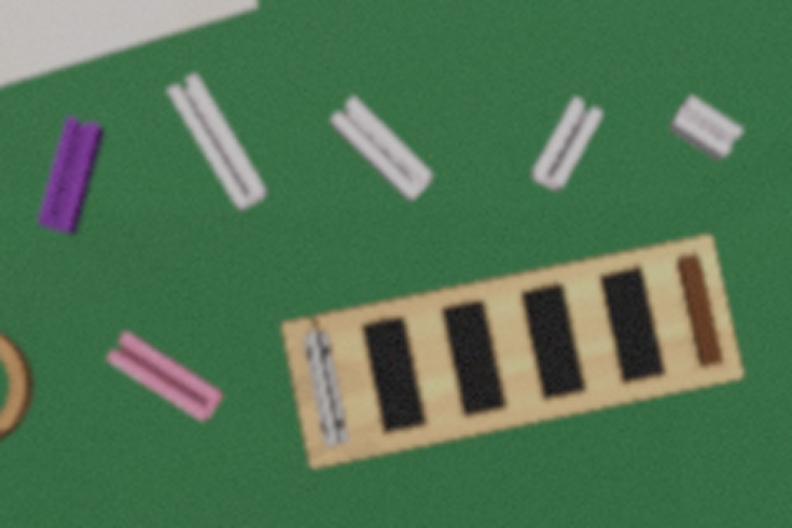

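The close crop confirms the choice: four grey offcuts with measured lengths 119, 95, 80 and 54 mm (s, r, q, p). The purple (142,143) and pink (170,204) ones are excluded. Pad pitch measures 66 mm, the stop is on the +y side, and centroid heights are about right (11 mm for pieces, 12 mm against 15 for pads).

```bash
cat > go.py <<'E'
import sys
from h import *
TG=dict(s=(.6547,.2105,30),r=(.6501,.0759,44),q=(.6518,-.0767,150),p=(.6652,-.193,55),
 S=(.4637,.0685,11),R=(.4762,.0037,11),Q=(.4891,-.061,11),P=(.5016,-.1261,11))
x,y,yaw=TG[sys.argv[1]]; z=float(sys.argv[2])
s=env.observe(); R=np.array(s['tool_rot']); p=np.array(s['position'])
cur=np.degrees(np.arctan2(R[1,0],R[0,0])); d=(yaw-cur+90)%180-90
a=np.radians(cur+d); v=np.array([x,y,z])-p
T=np.array([[np.cos(a),np.sin(a),0],[np.sin(a),-np.cos(a),0],[0,0,-1]])
print('t',s['time_s'],'q6',s['q'][5],'roll units',round(-d/5,2),'linear after roll, units',(T.T@v/.04).round(2),'pos',p.round(4),'w',s['grip_width'],s['gripper_force'],np.round(s['ft_force'],1))
E
python3 go.py s .08
```

```text
t 0.2 q6 -12.335894661177079 roll units -9.57 linear after roll, units [ -6.61 -12.85   3.77] pos [0.1686 0.5233 0.231 ] w 0.0856166385276239 0.0 [-0.5 -0.7  0.4]
```

```bash
python3 -m jog '[{"linear":[0,0,0],"roll":-1},{"linear":[0,0,0],"roll":-1},{"linear":[0,0,0],"roll":-1},{"linear":[0,0,0],"roll":-1},{"linear":[0,0,0],"roll":-1},{"linear":[0,0,0],"roll":-1},{"linear":[0,0,0],"roll":-1},{"linear":[0,0,0],"roll":-1},{"linear":[0,0,0],"roll":-1},{"linear":[0,0,0],"roll":-0.57}]' 0.3 40
python3 -m jog '[{"linear":[-0.4,-0.75,0],"roll":0},{"linear":[-0.4,-0.75,0],"roll":0},{"linear":[-0.4,-0.75,0],"roll":0},{"linear":[-0.4,-0.75,0],"roll":0},{"linear":[-0.4,-0.75,0],"roll":0},{"linear":[-0.4,-0.75,0],"roll":0},{"linear":[-0.4,-0.75,0],"roll":0},{"linear":[-0.4,-0.75,0],"roll":0},{"linear":[-0.4,-0.75,0],"roll":0},{"linear":[-0.4,-0.75,0.2],"roll":0},{"linear":[-0.4,-0.75,0.5],"roll":0},{"linear":[-0.4,-0.75,0.5],"roll":0}]'
python3 go.py s .04
```

```text
time_s: 1.03
position: [0.1687, 0.5234, 0.2311]
tool_rot: [[-0.864, -0.504, -0.0], [-0.504, 0.864, -0.0], [0.0, -0.0, -1.0]]
ft_force: [-0.2, 0.2, 0.6]
grip_width: 0.0556
gripper_force: 0.0
time_s: 2.03
position: [0.5164, 0.3066, 0.1832]
tool_rot: [[-0.866, -0.5, 0.002], [-0.5, 0.866, 0.001], [-0.002, -0.0, -1.0]]
ft_force: [0.8, 0.3, 0.1]
grip_width: 0.0553
gripper_force: 0.0
t 2.0333 q6 -100.56940347202347 roll units -0.0 linear after roll, units [-1.79 -3.81  3.58] pos [0.5164 0.3066 0.1832] w 0.05533880626379017 0.0 [0.8 0.3 0.1]
```

```bash
python3 -m jog '[{"linear":[-0.3,-0.64,0.2],"roll":0},{"linear":[-0.3,-0.64,0.3],"roll":0},{"linear":[-0.3,-0.64,0.5],"roll":0},{"linear":[-0.3,-0.64,0.5],"roll":0},{"linear":[-0.3,-0.64,0.5],"roll":0},{"linear":[-0.3,-0.64,0.5],"roll":0},{"linear":[0,0,0.5],"roll":0},{"linear":[0,0,0.3],"roll":0},{"linear":[0,0,0],"roll":0},{"linear":[0,0,0],"roll":0}]'
python3 go.py s .003
python3 - <<'E'
import sys; sys.path.insert(0,'.')
from h import *
t=optics.get_image('side'); c=cv2.resize(t[60:220,200:400],None,fx=3,fy=3,interpolation=cv2.INTER_CUBIC)
cv2.imwrite('pics/g1.png',c[:,:,::-1])
E
```

```text
time_s: 2.87
position: [0.6535, 0.2112, 0.0514]
tool_rot: [[-0.866, -0.5, -0.001], [-0.5, 0.866, -0.0], [0.001, 0.0, -1.0]]
ft_force: [0.2, 0.6, 0.8]
grip_width: 0.0553
gripper_force: 0.0
t 2.8667 q6 -111.9776952457916 roll units 0.01 linear after roll, units [-0.02 -0.03  1.21] pos [0.6535 0.2112 0.0514] w 0.05526787450388843 0.0 [0.2 0.6 0.8]
```

View pics/g1.png

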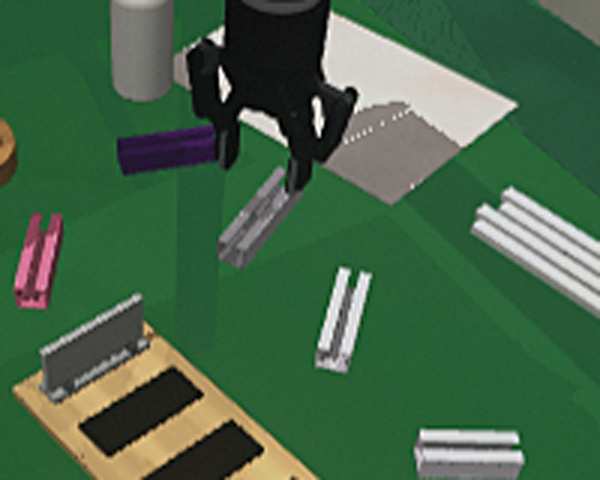

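The crop shows the fingers (crop px (225,160) and (297,180)) straddling s, whose slot is at (258,215). I'll descend and grip.

```bash
python3 -m jog '[{"linear":[0,0,0.4],"roll":0},{"linear":[0,0,0.4],"roll":0},{"linear":[0,0,0.3],"roll":0},{"linear":[0,0,0.1],"roll":0},{"linear":[0,0,0],"roll":0}]'
python3 -m jog '[{"linear":[0,0,0],"roll":0},{"linear":[0,0,0],"roll":0},{"linear":[0,0,0],"roll":0},{"linear":[0,0,0],"roll":0},{"linear":[0,0,0],"roll":0},{"linear":[0,0,0],"roll":0},{"linear":[0,0,0],"roll":0}]' -1 40
python3 go.py S .08
```

```text
time_s: 3.33
position: [0.6537, 0.2109, 0.0032]
tool_rot: [[-0.866, -0.5, -0.001], [-0.5, 0.866, -0.0], [0.001, 0.0, -1.0]]
ft_force: [0.5, 0.3, -0.3]
grip_width: 0.0554
gripper_force: 0.0
time_s: 3.92
position: [0.6547, 0.2107, 0.0047]
tool_rot: [[-0.866, -0.5, 0.002], [-0.5, 0.866, 0.0], [-0.002, -0.001, -1.0]]
ft_force: [0.5, 0.1, 6.1]
grip_width: 0.025
gripper_force: 41.0
t 3.9167 q6 -111.98773327292531 roll units 3.8 linear after roll, units [ 5.37 -2.58 -1.88] pos [0.6547 0.2107 0.0047] w 0.024991873733173586 41.02992653846741 [0.5 0.1 6.1]
```

```bash
python3 -m jog '[{"linear":[0,0,-0.3],"roll":0},{"linear":[0,0,-0.6],"roll":0},{"linear":[0,0,-0.6],"roll":0},{"linear":[0,0,-0.8],"roll":0},{"linear":[0,0,-0.8],"roll":0.8},{"linear":[0,0,0],"roll":1},{"linear":[0,0,0],"roll":1},{"linear":[0,0,0],"roll":1}]'
python3 -m jog '[{"linear":[0.3,-0.15,0],"roll":0},{"linear":[0.6,-0.28,0],"roll":0},{"linear":[0.7,-0.33,0],"roll":0},{"linear":[0.7,-0.34,0],"roll":0},{"linear":[0.7,-0.34,0],"roll":0},{"linear":[0.7,-0.34,0],"roll":0},{"linear":[0.7,-0.34,0],"roll":0},{"linear":[0.6,-0.28,0],"roll":0},{"linear":[0.37,-0.18,0],"roll":0},{"linear":[0,0,0],"roll":0},{"linear":[0,0,0],"roll":0}]'
python3 go.py S .0225
python3 - <<'E'
import sys; sys.path.insert(0,'.')
from h import *
t=optics.get_image('side'); c=cv2.resize(t[60:260,150:400],None,fx=3,fy=3,interpolation=cv2.INTER_CUBIC)
cv2.imwrite('pics/g2.png',c[:,:,::-1])
E
```

```text
time_s: 4.58
position: [0.654, 0.2105, 0.1288]
tool_rot: [[-0.982, -0.186, 0.001], [-0.186, 0.982, 0.0], [-0.001, -0.0, -1.0]]
ft_force: [0.2, -0.3, -1.2]
grip_width: 0.025
gripper_force: 40.3
time_s: 5.5
position: [0.4631, 0.0681, 0.1282]
tool_rot: [[-0.982, -0.189, 0.001], [-0.189, 0.982, -0.0], [-0.001, -0.0, -1.0]]
ft_force: [0.7, 0.6, 0.3]
grip_width: 0.0252
gripper_force: 40.3
t 5.5 q6 -107.10092804859678 roll units -0.02 linear after roll, units [-0.02  0.01  2.64] pos [0.4631 0.0681 0.1282] w 0.025209986524219234 40.28256118297577 [0.7 0.6 0.3]
```

View pics/g2.png

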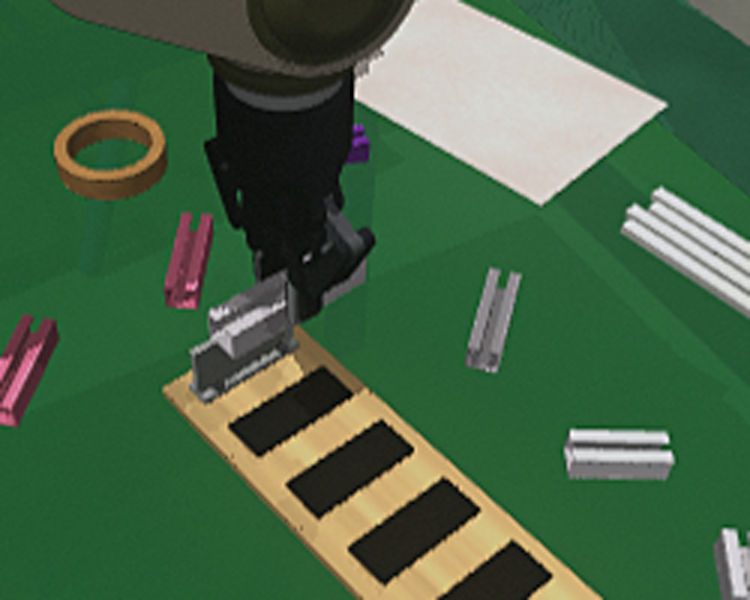

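s (crop px (265,310)) is held level, slot up, above the pad beside the stop. Lowering.

```bash
python3 -m jog '[{"linear":[0,0,0.4],"roll":0},{"linear":[0,0,0.6],"roll":0},{"linear":[0,0,0.6],"roll":0},{"linear":[0,0,0.5],"roll":0},{"linear":[0,0,0.3],"roll":0},{"linear":[0,0,0.1],"roll":0},{"linear":[0,0,0.1],"roll":0},{"linear":[0,0,0],"roll":0},{"linear":[0,0,0],"roll":0}]'
python3 go.py S .0225
```

```text
time_s: 6.3
position: [0.4635, 0.0685, 0.0239]
tool_rot: [[-0.982, -0.191, 0.001], [-0.191, 0.982, -0.0], [-0.001, -0.0, -1.0]]
ft_force: [-1.0, 0.2, -0.4]
grip_width: 0.0248
gripper_force: 40.3
t 6.3 q6 -107.12581252175472 roll units 0.0 linear after roll, units [-0.   -0.    0.03] pos [0.4635 0.0685 0.0239] w 0.02482147123442268 40.26245713233948 [-1.   0.2 -0.4]
```

```bash
python3 -m jog '[{"linear":[0,0,0.03],"roll":0},{"linear":[0,0,0],"roll":0}]'
python3 -m jog '[{"linear":[0,0,0],"roll":0},{"linear":[0,0,0],"roll":0},{"linear":[0,0,0],"roll":0},{"linear":[0,0,-0.2],"roll":0},{"linear":[0,0,-0.5],"roll":0},{"linear":[0,0,-0.8],"roll":0},{"linear":[0,0,-0.8],"roll":0},{"linear":[0,0,-0.5],"roll":0},{"linear":[0,0,0],"roll":0},{"linear":[0,0,0],"roll":0}]' 0
python3 go.py r .05
```

```text
time_s: 6.47
position: [0.4634, 0.0683, 0.0227]
tool_rot: [[-0.982, -0.191, 0.002], [-0.191, 0.982, -0.0], [-0.002, -0.0, -1.0]]
ft_force: [0.4, 0.7, 0.8]
grip_width: 0.025
gripper_force: 40.3
time_s: 7.3
position: [0.4631, 0.0683, 0.1353]
tool_rot: [[-0.982, -0.191, 0.003], [-0.191, 0.982, -0.0], [-0.002, -0.001, -1.0]]
ft_force: [-0.4, 0.5, -0.0]
grip_width: 0.0427
gripper_force: 0.0
t 7.3 q6 -107.13399220142061 roll units -6.6 linear after roll, units [-3.5  -3.11  2.13] pos [0.4631 0.0683 0.1353] w 0.04267450981043347 0.0 [-0.4  0.5 -0. ]
```

```bash
python3 -m jog '[{"linear":[0,0,0],"roll":-0.6},{"linear":[0,0,0],"roll":-1},{"linear":[0,0,0],"roll":-1},{"linear":[0,0,0],"roll":-1},{"linear":[0,0,0],"roll":-1},{"linear":[0,0,0],"roll":-1},{"linear":[0,0,0],"roll":-1}]' 0.3
python3 -m jog '[{"linear":[-0.3,-0.25,0],"roll":0},{"linear":[-0.5,-0.46,0],"roll":0},{"linear":[-0.6,-0.5,0],"roll":0},{"linear":[-0.6,-0.5,0.2],"roll":0},{"linear":[-0.6,-0.5,0.3],"roll":0},{"linear":[-0.5,-0.5,0.4],"roll":0},{"linear":[-0.4,-0.4,0.5],"roll":0},{"linear":[0,0,0.5],"roll":0},{"linear":[0,0,0.2],"roll":0},{"linear":[0,0,0],"roll":0},{"linear":[0,0,0],"roll":0}]'
python3 go.py r .004
python3 - <<'E'
import sys; sys.path.insert(0,'.')
from h import *
t=optics.get_image('side'); c=cv2.resize(t[60:260,180:430],None,fx=3,fy=3,interpolation=cv2.INTER_CUBIC)
cv2.imwrite('pics/g3.png',c[:,:,::-1])
E
```

```text
time_s: 7.88
position: [0.4622, 0.0683, 0.133]
tool_rot: [[-0.717, -0.697, -0.003], [-0.698, 0.717, 0.0], [0.002, 0.002, -1.0]]
ft_force: [-0.3, 0.3, -0.4]
grip_width: 0.0554
gripper_force: 0.0
time_s: 8.8
position: [0.6493, 0.0761, 0.05]
tool_rot: [[-0.719, -0.695, -0.002], [-0.695, 0.719, 0.0], [0.001, 0.001, -1.0]]
ft_force: [-0.3, 0.6, 0.2]
grip_width: 0.0557
gripper_force: 0.0
t 8.8 q6 -137.65624130662806 roll units -0.0 linear after roll, units [-0.01 -0.02  1.15] pos [0.6493 0.0761 0.05  ] w 0.055705714898097496 0.0 [-0.3  0.6  0.2]
```

View pics/g3.png

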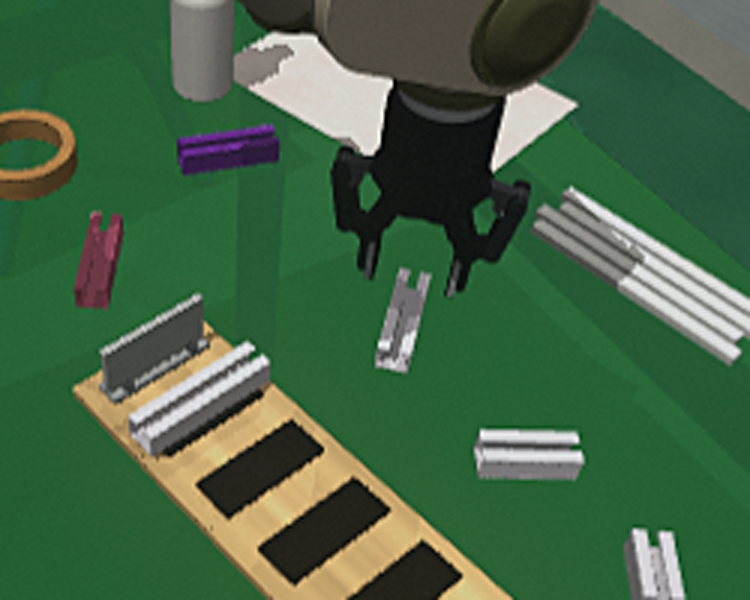

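s lies flat on its pad, at crop px (200,395). The fingers at (370,260) and (455,275) straddle r at (405,320).

```bash
python3 -m jog '[{"linear":[0,0,0.4],"roll":0},{"linear":[0,0,0.4],"roll":0},{"linear":[0,0,0.25],"roll":0},{"linear":[0,0,0.08],"roll":0},{"linear":[0,0,0],"roll":0}]'
python3 -m jog '[{"linear":[0,0,0],"roll":0},{"linear":[0,0,0],"roll":0},{"linear":[0,0,0],"roll":0},{"linear":[0,0,0],"roll":0},{"linear":[0,0,0],"roll":0},{"linear":[0,0,0],"roll":0},{"linear":[0,0,0],"roll":0}]' -1 40
python3 -m jog '[{"linear":[0,0,-0.3],"roll":0},{"linear":[0,0,-0.6],"roll":0},{"linear":[0,0,-0.6],"roll":0},{"linear":[0,0,-0.8],"roll":0},{"linear":[0,0,-0.8],"roll":0.6},{"linear":[0,0,0],"roll":1},{"linear":[0,0,0],"roll":1},{"linear":[0,0,0],"roll":1},{"linear":[0,0,0],"roll":1},{"linear":[0,0,0],"roll":1},{"linear":[0,0,0],"roll":1},{"linear":[0,0,0],"roll":0}]'
python3 go.py R .0225
```

```text
time_s: 9.27
position: [0.6498, 0.076, 0.0051]
tool_rot: [[-0.72, -0.694, -0.0], [-0.694, 0.72, 0.0], [0.0, 0.0, -1.0]]
ft_force: [-0.4, 1.0, 0.2]
grip_width: 0.0552
gripper_force: 0.0
time_s: 9.85
position: [0.6506, 0.076, 0.0061]
tool_rot: [[-0.719, -0.695, 0.002], [-0.695, 0.719, -0.0], [-0.001, -0.002, -1.0]]
ft_force: [-1.1, 1.2, 5.2]
grip_width: 0.0251
gripper_force: 40.7
time_s: 10.85
position: [0.6498, 0.0761, 0.1296]
tool_rot: [[-0.982, -0.188, 0.0], [-0.188, 0.982, 0.0], [-0.0, 0.0, -1.0]]
ft_force: [0.2, -0.6, -1.0]
grip_width: 0.025
gripper_force: 40.0
t 10.85 q6 -104.48309891451437 roll units -0.04 linear after roll, units [ 4.61 -0.95  2.68] pos [0.6498 0.0761 0.1296] w 0.025045338566063037 39.98978018760681 [ 0.2 -0.6 -1. ]
```

```bash
python3 -m jog '[{"linear":[0.3,-0.05,0],"roll":0},{"linear":[0.6,-0.15,0],"roll":0},{"linear":[0.7,-0.15,0],"roll":0},{"linear":[0.8,-0.15,0],"roll":0},{"linear":[0.8,-0.15,0],"roll":0},{"linear":[0.7,-0.15,0],"roll":0},{"linear":[0.5,-0.1,0],"roll":0},{"linear":[0.21,-0.05,0],"roll":0},{"linear":[0,0,0],"roll":0},{"linear":[0,0,0],"roll":0}]'
python3 go.py R .0235
python3 -m jog '[{"linear":[0,0,0.4],"roll":0},{"linear":[0,0,0.6],"roll":0},{"linear":[0,0,0.6],"roll":0},{"linear":[0,0,0.5],"roll":0},{"linear":[0,0,0.3],"roll":0},{"linear":[0,0,0.1],"roll":0},{"linear":[0,0,0.1],"roll":0},{"linear":[0,0,0],"roll":0},{"linear":[0,0,0],"roll":0}]'
python3 go.py R .0235
```

```text
time_s: 11.68
position: [0.4771, 0.0035, 0.1295]
tool_rot: [[-0.982, -0.191, 0.002], [-0.191, 0.982, -0.0], [-0.001, -0.0, -1.0]]
ft_force: [0.5, 0.0, -1.2]
grip_width: 0.025
gripper_force: 40.0
t 11.6833 q6 -114.87086252054208 roll units 0.0 linear after roll, units [0.02 0.01 2.65] pos [0.4771 0.0035 0.1295] w 0.02502650869358018 39.97992217540741 [ 0.5  0.  -1.2]
time_s: 12.43
position: [0.4769, 0.0036, 0.0254]
tool_rot: [[-0.982, -0.191, 0.001], [-0.191, 0.982, -0.0], [-0.001, -0.0, -1.0]]
ft_force: [0.1, -0.2, -0.8]
grip_width: 0.0253
gripper_force: 40.0
t 12.4333 q6 -114.841195112661 roll units 0.0 linear after roll, units [0.02 0.01 0.05] pos [0.4769 0.0036 0.0254] w 0.02529204048279307 39.972084760665894 [ 0.1 -0.2 -0.8]
```

```bash
python3 -m jog '[{"linear":[0,0,0.05],"roll":0},{"linear":[0,0,0],"roll":0}]'
python3 -m jog '[{"linear":[0,0,0],"roll":0},{"linear":[0,0,0],"roll":0},{"linear":[0,0,0],"roll":0},{"linear":[0,0,-0.2],"roll":0},{"linear":[0,0,-0.5],"roll":0},{"linear":[0,0,-0.8],"roll":0},{"linear":[0,0,-0.8],"roll":0},{"linear":[0,0,-0.5],"roll":0},{"linear":[0,0,0],"roll":0},{"linear":[0,0,0],"roll":0}]' -0.1
python3 go.py q .05
```

```text
time_s: 12.6
position: [0.477, 0.0035, 0.0241]
tool_rot: [[-0.982, -0.191, 0.002], [-0.191, 0.982, -0.001], [-0.002, -0.001, -1.0]]
ft_force: [-1.3, 1.7, 7.4]
grip_width: 0.0251
gripper_force: 40.9
time_s: 13.43
position: [0.4764, 0.0036, 0.136]
tool_rot: [[-0.982, -0.191, 0.002], [-0.191, 0.982, -0.001], [-0.002, -0.001, -1.0]]
ft_force: [0.5, 0.1, -0.1]
grip_width: 0.0383
gripper_force: 0.0
t 13.4333 q6 -114.84088244984291 roll units 8.2 linear after roll, units [-4.8   0.45  2.15] pos [0.4764 0.0036 0.136 ] w 0.03827503391179411 0.0 [ 0.5  0.1 -0.1]
```

```bash
python3 -m jog '[{"linear":[0,0,0],"roll":0.2},{"linear":[0,0,0],"roll":1},{"linear":[0,0,0],"roll":1},{"linear":[0,0,0],"roll":1},{"linear":[0,0,0],"roll":1},{"linear":[0,0,0],"roll":1},{"linear":[0,0,0],"roll":1},{"linear":[0,0,0],"roll":1},{"linear":[0,0,0],"roll":1}]' 0.3
python3 -m jog '[{"linear":[-0.4,0.05,0],"roll":0},{"linear":[-0.7,0.05,0],"roll":0},{"linear":[-0.8,0.05,0],"roll":0},{"linear":[-0.8,0.1,0.2],"roll":0},{"linear":[-0.8,0.1,0.3],"roll":0},{"linear":[-0.8,0.1,0.4],"roll":0},{"linear":[-0.5,0,0.5],"roll":0},{"linear":[0,0,0.5],"roll":0},{"linear":[0,0,0.2],"roll":0},{"linear":[0,0,0],"roll":0},{"linear":[0,0,0],"roll":0}]'
python3 go.py q .005
python3 - <<'E'
import sys; sys.path.insert(0,'.')
from h import *
t=optics.get_image('side'); c=cv2.resize(t[100:300,200:450],None,fx=3,fy=3,interpolation=cv2.INTER_CUBIC)
cv2.imwrite('pics/g4.png',c[:,:,::-1])
E
```

```text
time_s: 14.18
position: [0.4756, 0.0037, 0.1337]
tool_rot: [[-0.863, 0.505, -0.003], [0.505, 0.863, 0.001], [0.003, -0.001, -1.0]]
ft_force: [-1.0, 1.1, 0.2]
grip_width: 0.0555
gripper_force: 0.0
time_s: 15.1
position: [0.6509, -0.0765, 0.0507]
tool_rot: [[-0.866, 0.5, -0.001], [0.5, 0.866, 0.0], [0.001, -0.0, -1.0]]
ft_force: [0.3, 0.3, -0.7]
grip_width: 0.0558
gripper_force: 0.0
t 15.1 q6 -77.0115101255373 roll units -0.0 linear after roll, units [-0.02  0.01  1.14] pos [ 0.6509 -0.0765  0.0507] w 0.05583826072867952 0.0 [ 0.3  0.3 -0.7]
```

View pics/g4.png

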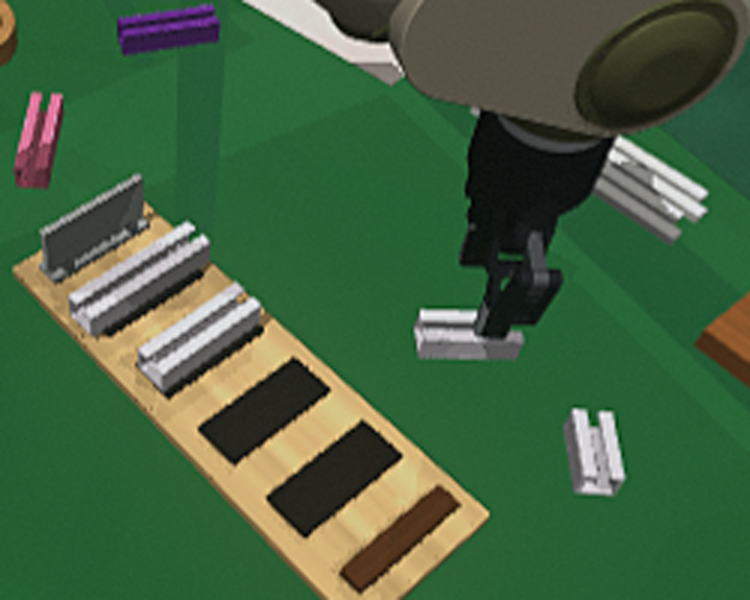

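s at (140,280) and r at (200,340) lie on their pads. The fingers (495,310) straddle q (468,335).

```bash
python3 -m jog '[{"linear":[0,0,0.4],"roll":0},{"linear":[0,0,0.4],"roll":0},{"linear":[0,0,0.25],"roll":0},{"linear":[0,0,0.08],"roll":0},{"linear":[0,0,0],"roll":0}]'
python3 -m jog '[{"linear":[0,0,0],"roll":0},{"linear":[0,0,0],"roll":0},{"linear":[0,0,0],"roll":0},{"linear":[0,0,0],"roll":0},{"linear":[0,0,0],"roll":0},{"linear":[0,0,0],"roll":0},{"linear":[0,0,0],"roll":0}]' -1 40
python3 -m jog '[{"linear":[0,0,-0.3],"roll":0},{"linear":[0,0,-0.6],"roll":0},{"linear":[0,0,-0.6],"roll":0},{"linear":[0,0,-0.8],"roll":-0.2},{"linear":[0,0,-0.8],"roll":-1},{"linear":[0,0,0],"roll":-1},{"linear":[0,0,0],"roll":-1},{"linear":[0,0,0],"roll":-1},{"linear":[0,0,0],"roll":-1},{"linear":[0,0,0],"roll":-1},{"linear":[0,0,0],"roll":-1},{"linear":[0,0,0],"roll":-1}]'
python3 go.py Q .0235
```

```text
time_s: 15.57
position: [0.6514, -0.0767, 0.0059]
tool_rot: [[-0.866, 0.5, -0.0], [0.5, 0.866, 0.0], [0.0, -0.0, -1.0]]
ft_force: [0.9, 0.8, 0.4]
grip_width: 0.0557
gripper_force: 0.0
time_s: 16.15
position: [0.6521, -0.077, 0.007]
tool_rot: [[-0.866, 0.5, 0.002], [0.5, 0.866, -0.001], [-0.002, 0.0, -1.0]]
ft_force: [-1.1, 0.3, 6.8]
grip_width: 0.0252
gripper_force: 40.9
time_s: 17.15
position: [0.6513, -0.0768, 0.1305]
tool_rot: [[-0.981, -0.195, 0.0], [-0.195, 0.981, -0.0], [-0.0, -0.0, -1.0]]
ft_force: [0.3, 0.2, -1.2]
grip_width: 0.0251
gripper_force: 40.1
t 17.15 q6 -118.28087733168203 roll units 0.05 linear after roll, units [3.91 1.16 2.67] pos [ 0.6513 -0.0768  0.1305] w 0.02512826740846442 40.06534159183502 [ 0.3  0.2 -1.2]
```

```bash
python3 -m jog '[{"linear":[0.3,0.1,0],"roll":0},{"linear":[0.6,0.2,0],"roll":0},{"linear":[0.7,0.2,0],"roll":0},{"linear":[0.7,0.2,0],"roll":0},{"linear":[0.7,0.2,0],"roll":0},{"linear":[0.6,0.16,0],"roll":0},{"linear":[0.3,0.1,0],"roll":0},{"linear":[0,0,0],"roll":0},{"linear":[0,0,0],"roll":0}]'
python3 -m jog '[{"linear":[0,0,0.4],"roll":0},{"linear":[0,0,0.6],"roll":0},{"linear":[0,0,0.6],"roll":0},{"linear":[0,0,0.5],"roll":0},{"linear":[0,0,0.3],"roll":0},{"linear":[0,0,0.1],"roll":0},{"linear":[0,0,0.1],"roll":0},{"linear":[0,0,0.03],"roll":0},{"linear":[0,0,0],"roll":0}]'
python3 go.py Q .0245
```

```text
time_s: 17.9
position: [0.4898, -0.0612, 0.1306]
tool_rot: [[-0.982, -0.19, 0.001], [-0.19, 0.982, -0.0], [-0.001, -0.001, -1.0]]
ft_force: [0.1, 0.4, -0.5]
grip_width: 0.0249
gripper_force: 40.1
time_s: 18.65
position: [0.4904, -0.0613, 0.0252]
tool_rot: [[-0.982, -0.191, 0.002], [-0.191, 0.982, -0.001], [-0.001, -0.001, -1.0]]
ft_force: [-0.3, 0.3, -0.1]
grip_width: 0.0246
gripper_force: 40.1
t 18.65 q6 -121.87070465626284 roll units -0.0 linear after roll, units [0.03 0.01 0.02] pos [ 0.4904 -0.0613  0.0252] w 0.024561272141941863 40.06185293197632 [-0.3  0.3 -0.1]
```

```bash
python3 -m jog '[{"linear":[0,0,0.03],"roll":0},{"linear":[0,0,0],"roll":0}]'
python3 -m jog '[{"linear":[0,0,0],"roll":0},{"linear":[0,0,0],"roll":0},{"linear":[0,0,0],"roll":0},{"linear":[0,0,-0.2],"roll":0},{"linear":[0,0,-0.5],"roll":0},{"linear":[0,0,-0.8],"roll":0},{"linear":[0,0,-0.8],"roll":0},{"linear":[0,0,-0.5],"roll":0},{"linear":[0,0,0],"roll":0},{"linear":[0,0,0],"roll":0}]' -0.1
python3 -m jog '[{"linear":[0,0,0],"roll":1},{"linear":[0,0,0],"roll":1},{"linear":[0,0,0],"roll":1},{"linear":[0,0,0],"roll":1},{"linear":[0,0,0],"roll":1},{"linear":[0,0,0],"roll":1},{"linear":[0,0,0],"roll":1},{"linear":[0,0,0],"roll":1},{"linear":[0,0,0],"roll":1},{"linear":[0,0,0],"roll":1},{"linear":[0,0,0],"roll":1},{"linear":[0,0,0],"roll":1}]' 0.3
python3 -m jog '[{"linear":[0,0,0],"roll":1},{"linear":[0,0,0],"roll":1},{"linear":[0,0,0],"roll":1},{"linear":[0,0,0],"roll":1},{"linear":[0,0,0],"roll":1},{"linear":[0,0,0],"roll":1},{"linear":[0,0,0],"roll":1},{"linear":[0,0,0],"roll":1},{"linear":[0,0,0],"roll":1},{"linear":[0,0,0],"roll":1},{"linear":[0,0,0],"roll":1},{"linear":[0,0,0],"roll":1}]'
python3 go.py p .05
```

```text
time_s: 18.82
position: [0.4905, -0.0613, 0.0249]
tool_rot: [[-0.982, -0.191, 0.003], [-0.191, 0.982, -0.001], [-0.003, -0.002, -1.0]]
ft_force: [-1.9, 1.5, 11.2]
grip_width: 0.025
gripper_force: 41.5
time_s: 19.65
position: [0.4898, -0.0611, 0.1365]
tool_rot: [[-0.982, -0.191, 0.002], [-0.191, 0.982, -0.001], [-0.002, -0.001, -1.0]]
ft_force: [-0.4, -0.1, -0.6]
grip_width: 0.0385
gripper_force: 0.0
time_s: 20.65
position: [0.4889, -0.0608, 0.1341]
tool_rot: [[-0.653, 0.758, -0.003], [0.758, 0.653, 0.001], [0.002, -0.001, -1.0]]
ft_force: [0.3, 1.0, -0.1]
grip_width: 0.0555
gripper_force: 0.0
time_s: 21.65
position: [0.4889, -0.0608, 0.1342]
tool_rot: [[0.33, 0.944, -0.003], [0.944, -0.33, 0.001], [0.0, -0.003, -1.0]]
ft_force: [0.2, 0.4, 0.3]
grip_width: 0.0553
gripper_force: 0.0
t 21.65 q6 -1.6262225274633948 roll units 3.15 linear after roll, units [-0.18  5.51  2.1 ] pos [ 0.4889 -0.0608  0.1342] w 0.05526155887042396 0.0 [0.2 0.4 0.3]
```

```bash
python3 -m jog '[{"linear":[0,0,0],"roll":1},{"linear":[0,0,0],"roll":1},{"linear":[0,0,0],"roll":1},{"linear":[0,0,0],"roll":0.15},{"linear":[0,0.4,0],"roll":0},{"linear":[-0.04,0.7,0],"roll":0},{"linear":[-0.04,0.8,0],"roll":0},{"linear":[-0.04,0.8,0],"roll":0},{"linear":[-0.03,0.8,0],"roll":0},{"linear":[-0.03,0.8,0],"roll":0},{"linear":[0,0.8,0.3],"roll":0},{"linear":[0,0.4,0.5],"roll":0}]'
python3 -m jog '[{"linear":[0,0,0.6],"roll":0},{"linear":[0,0,0.5],"roll":0},{"linear":[0,0,0.2],"roll":0},{"linear":[0,0,0],"roll":0},{"linear":[0,0,0],"roll":0}]'
python3 go.py p .005
python3 - <<'E'
import sys; sys.path.insert(0,'.')
from h import *
t=optics.get_image('side'); c=cv2.resize(t[120:320,220:470],None,fx=3,fy=3,interpolation=cv2.INTER_CUBIC)
cv2.imwrite('pics/g5.png',c[:,:,::-1])
E
```

```text
time_s: 22.65
position: [0.6687, -0.1949, 0.1034]
tool_rot: [[0.569, 0.822, 0.003], [0.822, -0.569, -0.002], [0.0, 0.004, -1.0]]
ft_force: [0.7, -0.6, -0.4]
grip_width: 0.0553
gripper_force: 0.0
time_s: 23.07
position: [0.6662, -0.1924, 0.0515]
tool_rot: [[0.569, 0.822, -0.0], [0.822, -0.569, 0.0], [-0.0, -0.0, -1.0]]
ft_force: [-0.1, 1.6, -0.4]
grip_width: 0.0554
gripper_force: 0.0
t 23.0667 q6 8.844366885663696 roll units 0.06 linear after roll, units [-0.03 -0.01  1.16] pos [ 0.6662 -0.1924  0.0515] w 0.05543012560098043 0.0 [-0.1  1.6 -0.4]
```

View pics/g5.png

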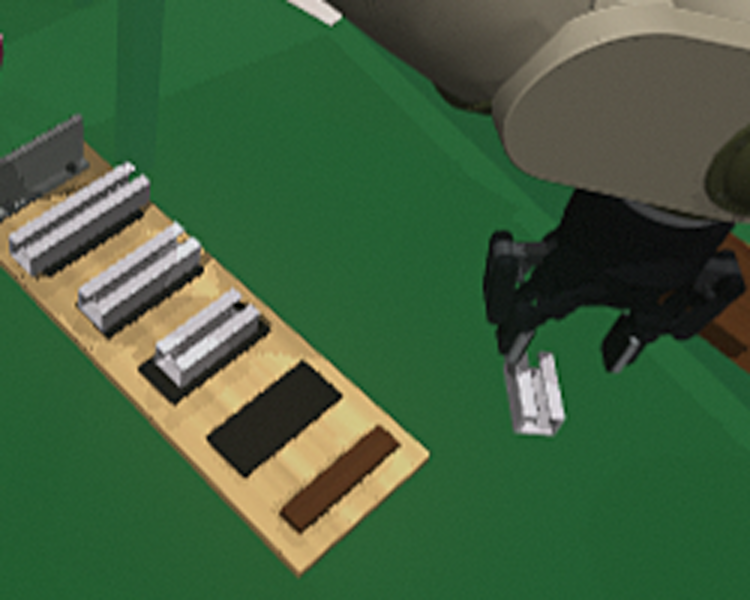

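q (210,340) is on pad 3. The fingers (515,355) and (620,355) seem shifted to the right of p (537,398), so I'll check by projection before going down.

```bash
python3 - <<'E'
from h import *
s=env.observe();p=np.array(s['position']);R=np.array(s['tool_rot'])
K,D,T=cam('side');I=np.linalg.inv(T)
f=lambda P:((cv2.projectPoints(np.float64([P]),cv2.Rodrigues(I[:3,:3])[0],I[:3,3],K,D)[0][0,0]-[220,120])*3).round()
for w in(-.0277,0,.0277): print(w,'now',f(p+R[:,1]*w+[0,0,.006]),'down',f(p*[1,1,0]+R[:,1]*w+[0,0,.022]))
t=optics.get_image('top');c=cv2.resize(t[90:170,290:390],None,fx=6,fy=6,interpolation=cv2.INTER_CUBIC);cv2.imwrite('pics/g6.png',c[:,:,::-1])
E
```

```text
-0.0277 now [516. 346.] down [499. 376.]
0 now [561. 350.] down [542. 380.]
0.0277 now [606. 354.] down [585. 384.]
```

View pics/g6.png

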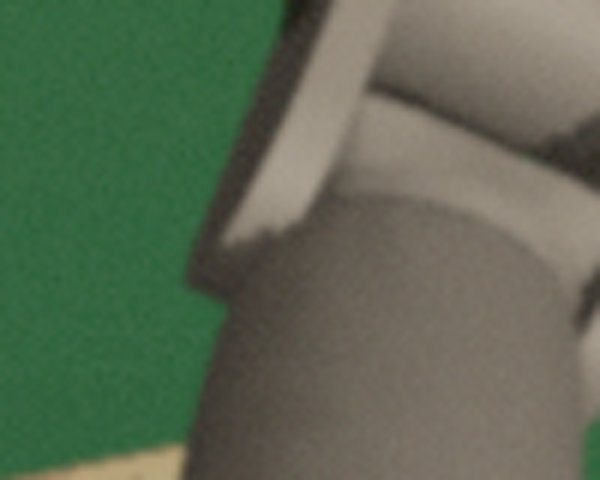

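The top view is blocked by the arm. Projected down, the fingers land at crop px 499 and 585 around p's top (about 515 to 563), so the way is clear.

```bash
python3 -m jog '[{"linear":[0,0,0.4],"roll":0},{"linear":[0,0,0.4],"roll":0},{"linear":[0,0,0.25],"roll":0},{"linear":[0,0,0.1],"roll":0},{"linear":[0,0,0],"roll":0}]'
python3 -m jog '[{"linear":[0,0,0],"roll":0},{"linear":[0,0,0],"roll":0},{"linear":[0,0,0],"roll":0},{"linear":[0,0,0],"roll":0},{"linear":[0,0,0],"roll":0},{"linear":[0,0,0],"roll":0},{"linear":[0,0,0],"roll":0}]' -1 40
python3 -m jog '[{"linear":[0,0,-0.3],"roll":0},{"linear":[0,0,-0.6],"roll":0},{"linear":[0,0,-0.6],"roll":0},{"linear":[0,0,-0.8],"roll":0.85},{"linear":[0,0,-0.8],"roll":1},{"linear":[0,0,0],"roll":1},{"linear":[0,0,0],"roll":1},{"linear":[0,0,0],"roll":1},{"linear":[0,0,0],"roll":1},{"linear":[0,0,0],"roll":1},{"linear":[0,0,0],"roll":1},{"linear":[0,0,0],"roll":1}]'
python3 go.py P .0235
```

```text
time_s: 23.58
position: [0.666, -0.1924, 0.0052]
tool_rot: [[0.57, 0.822, -0.0], [0.822, -0.57, 0.0], [-0.0, -0.001, -1.0]]
ft_force: [1.0, 1.0, 1.0]
grip_width: 0.0556
gripper_force: 0.0
time_s: 24.17
position: [0.6667, -0.1926, 0.0066]
tool_rot: [[0.57, 0.822, 0.002], [0.822, -0.57, -0.001], [0.0, 0.002, -1.0]]
ft_force: [0.1, 0.2, 6.5]
grip_width: 0.0249
gripper_force: 40.6
time_s: 25.17
position: [0.666, -0.1923, 0.13]
tool_rot: [[0.982, 0.186, 0.0], [0.186, -0.982, -0.0], [0.0, 0.0, -1.0]]
ft_force: [-0.3, 0.7, -0.7]
grip_width: 0.0253
gripper_force: 39.8
t 25.1667 q6 53.393105201282424 roll units -0.05 linear after roll, units [-3.72 -2.41  2.66] pos [ 0.666  -0.1923  0.13  ] w 0.02526049381595779 39.81962442398071 [-0.3  0.7 -0.7]
```

```bash
python3 -m jog '[{"linear":[-0.3,-0.2,0],"roll":0},{"linear":[-0.6,-0.4,0],"roll":0},{"linear":[-0.6,-0.4,0],"roll":0},{"linear":[-0.6,-0.4,0],"roll":0},{"linear":[-0.6,-0.4,0],"roll":0},{"linear":[-0.6,-0.36,0],"roll":0},{"linear":[-0.4,-0.25,0],"roll":0},{"linear":[0,0,0],"roll":0},{"linear":[0,0,0],"roll":0}]'
python3 -m jog '[{"linear":[0,0,0.4],"roll":0},{"linear":[0,0,0.6],"roll":0},{"linear":[0,0,0.6],"roll":0},{"linear":[0,0,0.5],"roll":0},{"linear":[0,0,0.3],"roll":0},{"linear":[0,0,0.1],"roll":0},{"linear":[0,0,0.1],"roll":0},{"linear":[0,0,0.03],"roll":0},{"linear":[0,0,0],"roll":0},{"linear":[0,0,0.02],"roll":0},{"linear":[0,0,0],"roll":0}]'
python3 go.py P .0235
```

```text
time_s: 25.92
position: [0.5024, -0.1259, 0.1303]
tool_rot: [[0.982, 0.19, 0.001], [0.19, -0.982, -0.001], [0.001, 0.001, -1.0]]
ft_force: [0.4, -0.1, -0.6]
grip_width: 0.025
gripper_force: 39.8
time_s: 26.83
position: [0.5033, -0.1264, 0.0246]
tool_rot: [[0.982, 0.191, 0.002], [0.191, -0.982, -0.001], [0.002, 0.002, -1.0]]
ft_force: [-1.0, 0.6, 6.3]
grip_width: 0.0251
gripper_force: 40.6
t 26.8333 q6 51.8309182250059 roll units -0.0 linear after roll, units [-0.04 -0.01  0.03] pos [ 0.5033 -0.1264  0.0246] w 0.025051939554753485 40.59278905391693 [-1.   0.6  6.3]
```

Contact felt (6 N). I'll release, rise and swing clear toward +y, then measure.

```bash
python3 -m jog '[{"linear":[0,0,0],"roll":0},{"linear":[0,0,0],"roll":0},{"linear":[0,0,0],"roll":0},{"linear":[0,0,-0.2],"roll":0},{"linear":[0,0,-0.5],"roll":0},{"linear":[0,0,-0.8],"roll":0},{"linear":[0,0,-0.8],"roll":0},{"linear":[0,0,-0.8],"roll":0},{"linear":[0,0,-0.8],"roll":0},{"linear":[0,0.8,-0.5],"roll":0},{"linear":[0,0.8,0],"roll":0},{"linear":[0,0.8,0],"roll":0}]' -0.1
python3 -m jog '[{"linear":[0,0.8,0],"roll":0},{"linear":[0,0.8,0],"roll":0},{"linear":[0,0.8,0],"roll":0},{"linear":[0,0.8,0],"roll":0},{"linear":[0,0.8,0],"roll":0},{"linear":[0,0.8,0],"roll":0},{"linear":[0,0,0],"roll":0},{"linear":[0,0,0],"roll":0}]'
python3 - <<'E'
from h import *
t,s=optics.get_image('top'),optics.get_image('side')
for k,a in zip('srqp',[(239,203),(264,198),(288,193),(312,188)]):
    x=near(t,'metal',a,12)
    if x: print(k,x[0].round(1),on_z('top',x[0],.029).round(4),x[1],np.round(axis('top',x[2],.04),3))
    else: print(k,'none')
a=cv2.resize(t[140:250,180:370],None,fx=3,fy=3,interpolation=cv2.INTER_CUBIC);b=cv2.resize(s[140:320,180:400],None,fx=2.59,fy=2.59)[:270,:570]
cv2.imwrite('pics/end.png',np.vstack([a[:330],b])[:,:,::-1])
E
```

```text
time_s: 27.83
position: [0.5212, -0.2213, 0.2019]
tool_rot: [[0.981, 0.192, 0.003], [0.192, -0.981, -0.002], [0.003, 0.003, -1.0]]
ft_force: [-0.1, -0.5, -0.1]
grip_width: 0.0386
gripper_force: 0.0
time_s: 28.5
position: [0.5569, -0.4099, 0.1989]
tool_rot: [[0.982, 0.189, -0.001], [0.189, -0.982, 0.001], [-0.0, -0.001, -1.0]]
ft_force: [0.1, 0.9, 0.0]
grip_width: 0.0385
gripper_force: 0.0
s [238.7 202.7] [0.4652 0.0685 0.029 ] 476 [ 0.114 10.494]
r [263.8 198.3] [0.4759 0.0023 0.029 ] 407 [ 0.092 11.729]
q [288.3 192.2] [ 0.491  -0.0627  0.029 ] 327 [ 0.073 10.759]
p [312.8 187.3] [ 0.5029 -0.1279  0.029 ] 233 [ 0.054 11.404]
```

View pics/end.png

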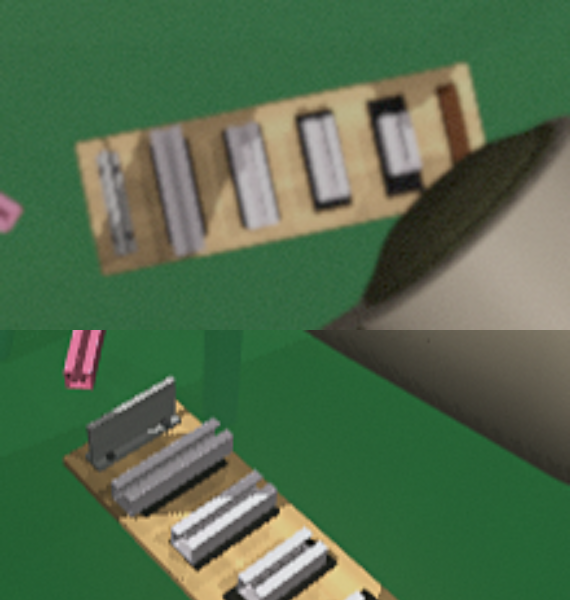

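The picture shows all four flat, slot up, longest to shortest away from the stop (upper half: s (178,190), r (250,175), q (325,160), p (398,145)). Each is within about 2 mm and 1° of its pad, and the arm is clear.

```bash
python3 -c "
from rig import env
print(env.close_job())"
```

```text
the job is handed in; nothing more can be done
None
```

The job is handed in at about 28.6 s on the robot's clock: all four offcuts lie slot up on the pads, longest next to the stop, each within about 2 mm and 1° of its pad by the last top-camera check; no verdict was returned.

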